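Load the second deep socket and hold up the carrier

TASK

One deep socket already stands in one end of the grey two-well socket carrier: take the other deep (tall) socket from among the short ones on the counter, set it upright, fully down, into the carrier's empty well without dropping it, and let go of it. Then take the carrier by the middle of its bar handle, lift it straight up about 10 cm clear of the counter and keep it there, level and still: finish while holding it in the air, do not put it down. Leave the other sockets and the ratchet where they are, and never tip the carrier.

Things in the scene. Friction and masses are not known exactly. Their poses are not given: they have to be found in the camera images.
- loose_deep_mid (a point): The loose deep socket to be loaded: chromed steel, a plain upright cylinder 30 mm in diameter and 80 mm tall, about 0.16 kg, standing loose on the counter among short sockets of the same diameter. Point at its centre (40 mm above its foot); z along its axis, up.
- seated_deep_mid (a point): The identical deep socket (30 mm diameter, 80 mm tall, about 0.16 kg) that already stands loose in the carrier's other well; its top is 88 mm above the carrier's underside. Point at its centre; z up.
- carrier: The loose socket carrier standing on the counter, about 0.38 kg empty: a grey plastic base block 240 mm long (x) by 70 mm wide (y) by 28 mm high, with a round well near each end and a bar handle in the middle. Origin at the centre of its underside; x along its length towards the filled well, y across, z up. It balances at the middle of the handle when both wells are loaded. Its yaw may be any.
- carrier_handle (a point): Centre of the carrier's handle bar, 71 mm above the carrier's underside. The aluminium bar runs along the carrier's x, is 76 mm long, 14 mm wide (y, flat sides) and 18 mm high, its top 80 mm above the carrier's underside, and stands over the base block on two thin posts 30 mm either side of the middle, with 34 mm free beneath the bar. Axes as the carrier's.
- empty_well (a point): The empty well: centre of its floor, 95 mm from the carrier's middle towards its -x end, 8 mm above the carrier's underside. Bore 32.5 mm in diameter, 20 mm deep (its mouth is the block's top, 28 mm above the carrier's underside), edge chamfered 2 mm. Axes as the carrier's.
- filled_well (a point): The well with the seated deep socket: centre of its floor, 95 mm from the carrier's middle towards its +x end; otherwise as the empty well.
- short_a_mid (a point): Short chromed socket, a plain upright cylinder 30 mm in diameter and 38 mm tall, standing loose on the counter; a bystander. Point at its centre (19 mm above its foot).
- short_b_mid (a point): Short chromed socket, a plain upright cylinder 30 mm in diameter and 38 mm tall, standing loose on the counter; a bystander. Point at its centre (19 mm above its foot).
- short_c_mid (a point): Short chromed socket, a plain upright cylinder 30 mm in diameter and 38 mm tall, standing loose on the counter; a bystander. Point at its centre (19 mm above its foot).
- impact_mid (a point): Large black impact socket, an upright cylinder 46 mm in diameter and 60 mm tall, standing loose on the counter; a bystander. Point at its centre (30 mm above its foot).
- ratchet: Ratchet lying flat on the counter, about 190 mm long with a round head 34 mm wide, 14 mm thick; a bystander. Origin under its middle, x along it towards the head.
Things that resemble listed ones, but are neither listed nor needed, are in the scene too. What is shaped like the part that bears seated_deep_mid but red or turquoise is not meant.

How it is judged:
By the outcome, as a careful person would: the job done as asked, in the order asked, and still so for the second after the job is handed in, while the arm keeps its last pose, push and grip.
It also fails if it takes over 59 s, if anything falls off the work surface, if the arm or the gripper's body presses on something with over 40 N, if the wrist force passes 120 N, or if a joint passes its speed limit or range.

ROBOT

A 6-joint arm with a two-finger parallel gripper is mounted at the origin on the work surface. World frame = base frame: x ahead of the robot, y to its left, z up, the work surface at z = 0. Lengths are in mm, angles in rad, forces in N, time in s.
With the tool pointing down it reaches from about 350 to 975 mm from the base axis. Payload 7.1 kg.
Tool frame: the origin (TCP) lies at the very end of the fingers, on their centre line; the grasp point (between the pads) lies 19 mm behind it (ctrl.pinch_z is the z of the grasp point in the tool frame, in mm); z points along the fingers, y is the direction in which the jaws open and shut (so a half turn about z gives the same grasp; the last joint's range is limited). The gripper opens to 88 mm and grips with 3 to 60 N. Pads are 20 mm wide; open, the fingers measure 115 mm over their backs; the gripper's body (75 mm by 178 mm) begins 61 mm behind the grasp point.
Start: joints at [-1.275, 0.423, 1.63, -0, 1.089, -0.019], TCP at [193.534, -594.263, 192.375] pointing down, gripper open.
Joint ranges: [-3, 3], [-0.9, 2.11], [0.09, 2.58], [-1.31, 4.45], [0.11, 2.69], [-2.54, 2.54]. Speed limits (rad/s): [2.39, 2.39, 3.01, 3.14, 3.14, 3.14].

INTERFACE

Orientations are given as a rotation vector (axis times angle).
In Python, from workcell import get_obs, optics, ctrl gives the robot as it stands.
- The arm moves only by the shell command python3 -m jog 'ROWS'. ROWS is a JSON object of lists of equal length, an entry for each row: "delta_rot": the turn, a rotation vector about the tool's x, y, z in rad, a list of three; "translation": the shift along the tool's x, y, z in mm, a list of three; "hand": the opening, from -1 (shut) to 1 (fully open). In form: {"delta_rot": [[rx, ry, rz], ...], "translation": [[x, y, z], ...], "hand": [hand, ...]}. A call has 1 to 5 rows; each row is the pose to reach, as a shift and turn from the pose commanded when the call began, along the tool's axes at that moment; what a row does not reach only later rows make up. A row lasts 1/10 s, in which the tool goes at most 50 mm and 8.59 degrees, less where a joint would pass 70% of its speed; a pose out of reach is approached as far as the arm can. A call with a gripper value outside its range is refused whole. The fingers move at their own pace and stop on an object; the grip force is fixed at half the most. Time passes only in rows, so rows that repeat a pose let the fingers close. It gives the time, the measured TCP pose, the force and the opening at its end, in the units of the state.
- get_obs(): the state, without advancing time (a new reading comes with each control period).
- optics.get_image(name): name is "scene" or "top"; returns the picture (480x640x3 uint8, red, green, blue); there is no depth.
- optics.calibration(name): a dict with "intrinsics" (3x3 intrinsics, pixels), "cam_to_world" (4x4, takes a point from camera to world coordinates). Camera axes: x right, y up, looking along -z (the intrinsics and any distortion apply to the point x, -y, -z); pixel columns grow to the right and rows downward; lengths in mm; the calibration is good to about 2 mm. A picture is of the moment at which its call begins. calibration takes no time and is no camera call.
- ctrl.close_job(): hands the job in, once; it reports no verdict.
The state is a dict: "t": time; "qpos": joint angles; "qvel": joint speeds; "joint_torque": joint torques, N m; "ee_pos": TCP position; "orientation": TCP orientation; "ft_force": force on the tool from outside, world axes, zero at the start; "moment": the same for the moment, N m; "width": finger opening in mm.
Only numpy, scipy, OpenCV 4.12 (cv2) and the standard library are available. Lean on these libraries where they do the work, as an engineer would, in place of code of your own. Each camera call takes 0.05 s, during which the arm holds its last target. There are 200 camera calls.

## Working session

There is one attempt and no reset: what is moved stays moved. The work goes in short steps, Python scripts to look and compute and a shell command to move; the robot and the scene stay as the last step left them, time stands still between calls to the robot, and variables do not carry over. Pictures are saved under pics/ and viewed, about 8 in all and at most 12, crops included, and the job is handed in when it is done.

```bash
mkdir -p pics
python3 - <<'E'
from workcell import get_obs, optics, ctrl
import cv2
for n in("scene","top"):
    cv2.imwrite(f"pics/{n}0.png",optics.get_image(n)[:,:,::-1]); c=optics.calibration(n); print(c)
o=get_obs();print({k:o[k] for k in("t","ee_pos","orientation","width","ft_force")},ctrl.pinch_z)
E
```

```text
{'intrinsics': array([[506.84597518,   0.        , 324.95323012],
       [  0.        , 506.84597518, 250.3872358 ],
       [  0.        ,   0.        ,   1.        ]]), 'cam_to_world': array([[-8.78262079e-01, -2.85244574e-01,  3.83785427e-01,
         9.95709077e+02],
       [ 4.77773254e-01, -4.90377138e-01,  7.28877891e-01,
         6.79399135e+02],
       [-1.97088639e-02,  8.23508224e-01,  5.66961873e-01,
         6.56214715e+02],
       [ 0.00000000e+00,  0.00000000e+00,  0.00000000e+00,
         1.00000000e+00]])}
{'intrinsics': array([[449.4342694 ,   0.        , 332.24614156],
       [  0.        , 449.4342694 , 237.04673275],
       [  0.        ,   0.        ,   1.        ]]), 'cam_to_world': array([[-1.35901545e-02,  9.84200909e-01, -1.76532939e-01,
         4.56641056e+02],
       [-9.99505758e-01, -8.36621394e-03,  3.03025734e-02,
        -4.48610661e+01],
       [ 2.83469079e-02,  1.76857506e-01,  9.83828174e-01,
         8.99483978e+02],
       [ 0.00000000e+00,  0.00000000e+00,  0.00000000e+00,
         1.00000000e+00]])}
{'t': 0.1, 'ee_pos': array([ 193.395786  , -593.74043114,  191.67174808]), 'orientation': array([-3.10134912e+00, -4.92256002e-01,  2.61297727e-04]), 'width': 87.4935712829611, 'ft_force': array([-0.12180674,  0.32663729,  0.0828507 ])} -18.700000000000003
```

View pics/top0.png

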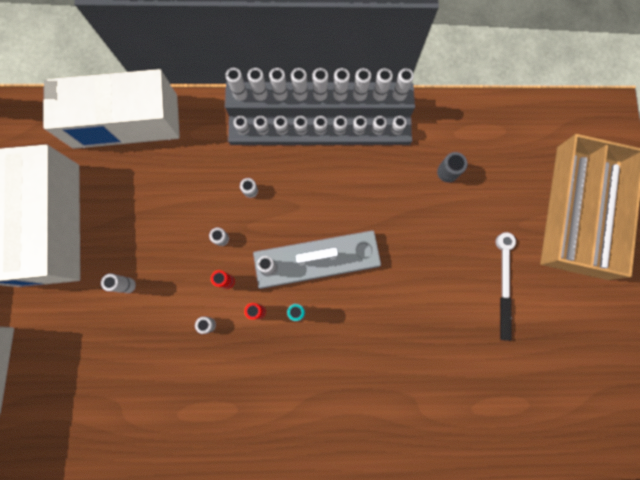

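View pics/scene0.png

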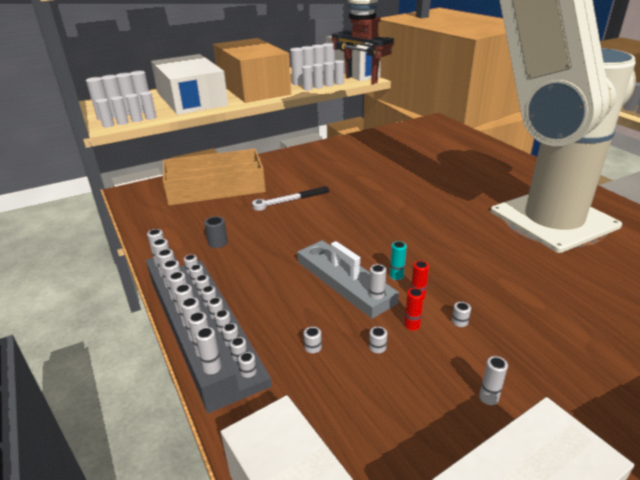

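The top view shows the loose deep socket at about (110,283), near a white box. The carrier runs from (255,270) to (380,250), with the filled well at (266,265) and the empty one at (363,250). In the scene view the loose socket is at about (493,380). I'll enlarge both.

```bash
cat > h.py <<'E'
import numpy as np, cv2
from workcell import get_obs, optics, ctrl
from scipy.spatial.transform import Rotation as R
def ray(n,u,v):
    c=optics.calibration(n);K=c["intrinsics"];T=c["cam_to_world"]
    d=T[:3,:3]@np.array([(u-K[0,2])/K[0,0],-(v-K[1,2])/K[1,1],-1]);return T[:3,3],d
def atz(n,u,v,z):
    o,d=ray(n,u,v);return o+d*(z-o[2])/d[2]
def proj(n,p):
    c=optics.calibration(n);K=c["intrinsics"];T=c["cam_to_world"]
    q=T[:3,:3].T@(np.asarray(p,float)-T[:3,3]);return np.array([K[0,2]+K[0,0]*q[0]/-q[2],K[1,2]-K[1,1]*q[1]/-q[2]])
def crop(im,x,y,w,h,s): return cv2.resize(im[y:y+h,x:x+w],None,fx=s,fy=s,interpolation=cv2.INTER_CUBIC)
def tool(p,yaw=None):
    "shift in tool axes from current measured pose to world TCP p; turn about tool z to point jaw (y) axis at world yaw"
    o=get_obs();r=R.from_rotvec(o["orientation"]);s=r.inv().apply(np.asarray(p)-o["ee_pos"])
    y=r.as_matrix()[:,1];cur=np.arctan2(y[1],y[0]);a=None
    if yaw is not None: a=-((yaw-cur+np.pi/2)%np.pi-np.pi/2)
    return s.round(1),a,cur
E
python3 - <<'E'
from h import *
t=cv2.imread("pics/top0.png");s=cv2.imread("pics/scene0.png")
a=np.zeros((600,800,3),np.uint8)
c1=crop(t,245,220,145,75,5.5);a[:412,:797]=c1[:412,:797]
c2=crop(t,90,265,50,35,5);a[420:595,:250]=c2
c3=crop(s,465,345,60,65,2.7);a[420:595,260:422]=c3[:175]
c4=crop(s,290,235,115,85,2);a[420:590,430:660]=c4
cv2.imwrite("pics/c1.png",a)
E
```

```text
(no output)
```

View pics/c1.png

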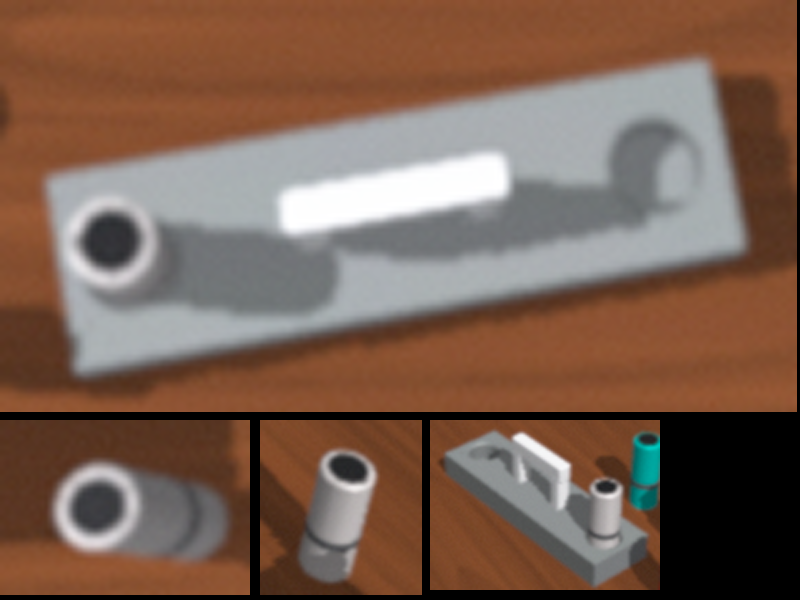

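Run:
```python
from h import *
f=lambda x,y,s,x0,y0:(x0+(x+.5)/s-.5,y0+(y+.5)/s-.5)
T=lambda x,y,z:atz("top",*f(x,y,5.5,245,220),z)
w=T(655,166,28);s=T(112,241,88);b=T(394,194,80)
cs=np.array([T(*p,28) for p in((46,177),(708,58),(747,250),(75,378))])
print("well",w,"seat",s,"bar",b,"blockmid",cs.mean(0),np.linalg.norm(cs-np.roll(cs,-1,0),axis=1))
d=s-w;print("yaw well->seat",np.degrees(np.arctan2(d[1],d[0])),np.hypot(*d[:2]))
for i,j in((0,1),(3,2)): e=cs[i]-cs[j];print(np.degrees(np.arctan2(e[1],e[0])))
e=T(278,192,80)-T(505,152,80);print("bar",np.degrees(np.arctan2(e[1],e[0])))
print("loose top",atz("top",*f(97,87,5,90,265),80),"scene",atz("scene",*f(88,48,2.7,465,345),80))
print("scene: seat",atz("scene",*f(605-430,487-420,2,290,235),88),"well",atz("scene",*f(489-430,453-420,2,290,235),28))
# box near loose: bottom-right edge near corner pixels
print("box z0",atz("top",79,282,0),"z100",atz("top",79,282,100), atz("top",48,146,0),"shorts",[atz("top",u,v,38)[:2].round() for u,v in((248,187),(218,236),(204,325))],"red",[atz("top",u,v,80)[:2].round() for u,v in((221,279),(254,311),(295,313))])
o=get_obs();print(R.from_rotvec(o["orientation"]).as_matrix().round(3))
```

```text
well [ 587.08650297 -133.14933898   28.        ] seat [554.85149479  52.53791186  88.        ] bar [570.65969865 -40.18982235  80.        ] blockmid [570.52313677 -40.7796083   28.        ] [240.18563959  70.63097446 240.93141317  71.96992442]
yaw well->seat 99.84830708740682 188.46445520611263
99.84601675949257
100.1629141421601
bar 99.56778771598175
loose top [525.09977966 331.97281744  80.        ] scene [523.52441745 330.20294103  80.        ]
scene: seat [554.49880984  50.10779287  88.        ] well [ 582.80824723 -131.56863686   28.        ]
box z0 [532.44508903 426.97087081   0.        ] z100 [524.01758676 374.51502409 100.        ] [814.69970819 513.99943873   0.        ] shorts [array([713.,  94.]), array([615., 150.]), array([446., 170.])] red [array([528., 132.]), array([470.,  72.]), array([466.,  -1.])]
[[ 0.951  0.31  -0.   ]
 [ 0.31  -0.951  0.001]
 [ 0.    -0.001 -1.   ]]
```

The two views agree. The loose socket is at (524.5, 331), the carrier at (570.6, -40.3) with yaw 99.85°, and the empty well at (586.9, -133.6). I'll use jaw yaw 9.85° throughout: it runs across the carrier and clears the box and handle.

```bash
python3 -m jog '{"delta_rot":[[0,0,0],[0,0,0],[0,0,0],[0,0,0],[0,0,0]],"translation":[[35,-35,0],[70,-70,0],[105,-105,0],[140,-140,0],[140,-140,0]],"hand":[1,1,1,1,1]}'
python3 -m jog '{"delta_rot":[[0,0,0],[0,0,0],[0,0,0],[0,0,0],[0,0,0]],"translation":[[35,-35,0],[70,-70,0],[105,-105,0],[140,-140,0],[140,-140,0]],"hand":[1,1,1,1,1]}'
python3 -m jog '{"delta_rot":[[0,0,0],[0,0,0],[0,0,0],[0,0,0],[0,0,0]],"translation":[[30,-35,0],[60,-70,0],[100,-120,0],[140,-160,0],[140,-160,0]],"hand":[1,1,1,1,1]}'
python3 -m jog '{"delta_rot":[[0,0,0],[0,0,0],[0,0,0],[0,0,0],[0,0,0]],"translation":[[20,-34,0],[40,-68,0],[60,-102,0],[80,-136,0],[100,-170,0]],"hand":[1,1,1,1,1]}'
python3 -m jog '{"delta_rot":[[0,0,-0.14],[0,0,-0.28],[0,0,-0.42],[0,0,-0.56],[0,0,-0.7]],"translation":[[20,-34,0],[40,-68,0],[60,-102,0],[80,-136,0],[80,-167,0]],"hand":[1,1,1,1,1]}'
python3 -m jog '{"delta_rot":[[0,0,-0.14],[0,0,-0.28],[0,0,-0.42],[0,0,-0.56],[0,0,-0.7]],"translation":[[0,0,0],[0,0,0],[0,0,0],[0,0,0],[0,0,0]],"hand":[1,1,1,1,1]}'
python3 -m jog '{"delta_rot":[[0,0,-0.028],[0,0,-0.028]],"translation":[[0,0,0],[0,0,0]],"hand":[1,1]}'
python3 - <<'E'
from h import *
o=get_obs();print(o["t"],o["ee_pos"],o["qpos"].round(2),tool([524.4,331.2,39],np.radians(9.85)))
a=np.zeros((400,800,3),np.uint8)
t=optics.get_image("top")[:,:,::-1];s=optics.get_image("scene")[:,:,::-1]
a[:,:400]=crop(t,60,240,100,100,4);a[:,400:]=crop(s,430,280,133,133,3)[:400,:400] if 0 else cv2.resize(s[260:420,420:580],(400,400))
cv2.imwrite("pics/c2.png",a)
E
```

```text
t: 0.6
ee_pos: [284.3, -412.7, 191.8]
orientation: [-3.099, -0.498, 0.001]
ft_force: [-0.5, -0.4, -0.1]
width: 87.8
t: 1.1
ee_pos: [374.7, -237.6, 192.3]
orientation: [-3.1, -0.501, -0.0]
ft_force: [0.0, -0.2, 0.6]
width: 88.0
t: 1.6
ee_pos: [458.4, -44.1, 192.5]
orientation: [3.102, 0.495, 0.002]
ft_force: [0.1, -0.5, -0.8]
width: 87.9
t: 2.1
ee_pos: [500.1, 147.2, 192.3]
orientation: [3.102, 0.491, 0.0]
ft_force: [0.1, -0.5, 0.1]
width: 87.7
t: 2.6
ee_pos: [526.3, 331.5, 192.1]
orientation: [2.742, 1.533, 0.003]
ft_force: [-0.2, 0.5, 0.4]
width: 87.6
t: 3.1
ee_pos: [524.7, 329.1, 192.0]
orientation: [2.05, 2.38, -0.001]
ft_force: [-0.3, 0.5, 0.2]
width: 87.5
t: 3.3
ee_pos: [524.3, 329.5, 192.1]
orientation: [2.026, 2.401, -0.0]
ft_force: [0.2, 0.1, 0.1]
width: 87.9
3.3 [524.2711511  329.47245499 192.10112748] [ 0.54  0.42  1.64 -0.    1.08  0.37] (array([  1.7,   0.4, 153.1]), np.float64(-0.0032973442573891454), np.float64(0.16861758706405225))
```

View pics/c2.png

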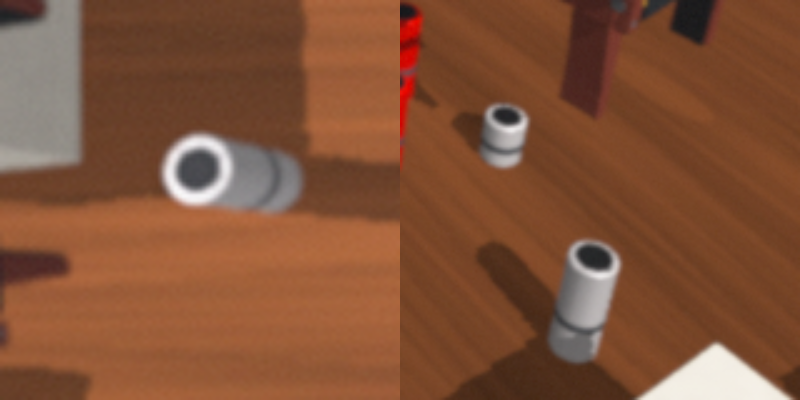

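The crop shows the loose socket's rim at top pixel (109.5,282), unchanged, and the open jaws on either side of it. I'll descend and grip.

```bash
python3 -m jog '{"delta_rot":[[0,0,0],[0,0,0],[0,0,0],[0,0,0],[0,0,0]],"translation":[[1.7,0.4,30],[1.7,0.4,60],[1.7,0.4,90],[1.7,0.4,115],[1.7,0.4,130]],"hand":[1,1,1,1,1]}'
python3 -m jog '{"delta_rot":[[0,0,0],[0,0,0],[0,0,0],[0,0,0],[0,0,0]],"translation":[[0,0,10],[0,0,20],[0,0,23],[0,0,23],[0,0,23]],"hand":[1,1,1,1,1]}'
python3 -m jog '{"delta_rot":[[0,0,0],[0,0,0],[0,0,0],[0,0,0],[0,0,0]],"translation":[[0,0,0],[0,0,0],[0,0,0],[0,0,0],[0,0,0]],"hand":[-1,-1,-1,-1,-1]}'
python3 -m jog '{"delta_rot":[[0,0,0],[0,0,0],[0,0,0],[0,0,0],[0,0,0]],"translation":[[0,0,0],[0,0,0],[0,0,0],[0,0,0],[0,0,0]],"hand":[-1,-1,-1,-1,-1]}'
python3 -m jog '{"delta_rot":[[0,0,0],[0,0,0],[0,0,0],[0,0,0],[0,0,0]],"translation":[[0,0,0],[0,0,0],[0,0,0],[0,0,0],[0,0,0]],"hand":[-1,-1,-1,-1,-1]}'
```

```text
t: 3.9
ee_pos: [522.8, 331.4, 60.3]
orientation: [-2.024, -2.402, 0.004]
ft_force: [0.7, 0.2, 0.0]
width: 87.5
t: 4.4
ee_pos: [524.1, 332.4, 40.2]
orientation: [2.022, 2.404, 0.002]
ft_force: [0.4, 0.4, -1.0]
width: 87.8
t: 4.9
ee_pos: [523.6, 332.1, 39.4]
orientation: [2.022, 2.404, 0.0]
ft_force: [-0.8, -0.4, 0.1]
width: 51.4
t: 5.4
ee_pos: [523.6, 332.1, 39.4]
orientation: [2.022, 2.404, 0.0]
ft_force: [0.2, -0.3, -0.9]
width: 28.7
t: 5.9
ee_pos: [523.6, 332.1, 39.4]
orientation: [2.022, 2.404, 0.0]
ft_force: [0.4, -0.4, -1.2]
width: 28.9
```

Gripped at width 28.8. Next I'll lift and measure the shift to the well.

```bash
python3 -m jog '{"delta_rot":[[0,0,0],[0,0,0],[0,0,0],[0,0,0],[0,0,0]],"translation":[[0,0,-15],[0,0,-45],[0,0,-85],[0,0,-120],[0,0,-140]],"hand":[-1,-1,-1,-1,-1]}'
python3 - <<'E'
from h import *
o=get_obs();print(o["ft_force"],o["width"],tool([586.9,-133.6,180],np.radians(9.85)))
E
```

```text
t: 6.4
ee_pos: [524.6, 332.7, 183.7]
orientation: [2.022, 2.403, 0.006]
ft_force: [-0.1, 0.0, -1.0]
width: 28.8
[-0.09064868  0.00160635 -1.02858493] 28.753700667648378 (array([-470.1,  -18.4,    2.8]), np.float64(8.933657939702577e-05), np.float64(0.17200426790083845))
```

```bash
python3 -m jog '{"delta_rot":[[0,0,0],[0,0,0],[0,0,0],[0,0,0],[0,0,0]],"translation":[[-15,-1,0],[-45,-2,0],[-85,-4,0],[-125,-5,0],[-165,-6,0]],"hand":[-1,-1,-1,-1,-1]}'
python3 -m jog '{"delta_rot":[[0,0,0],[0,0,0],[0,0,0],[0,0,0],[0,0,0]],"translation":[[-40,-2,0],[-80,-4,0],[-120,-5,0],[-160,-6,0],[-200,-8,0]],"hand":[-1,-1,-1,-1,-1]}'
python3 -m jog '{"delta_rot":[[0,0,0],[0,0,0],[0,0,0],[0,0,0],[0,0,0]],"translation":[[-35,-1,10],[-65,-2,30],[-90,-3,45],[-105,-4,55],[-105,-4,60]],"hand":[-1,-1,-1,-1,-1]}'
python3 -m jog '{"delta_rot":[[0,0,0],[0,0,0],[0,0,0],[0,0,0]],"translation":[[0,0,10],[0,0,20],[0,0,30],[0,0,30]],"hand":[-1,-1,-1,-1]}'
python3 - <<'E'
from h import *
o=get_obs();print(o["ee_pos"],o["ft_force"],o["width"],tool([586.9,-133.6,80]))
t=optics.get_image("top")[:,:,::-1];s=optics.get_image("scene")[:,:,::-1]
cv2.imwrite("pics/t3.png",t);cv2.imwrite("pics/s3.png",s)
a=np.zeros((500,800,3),np.uint8)
a[:400,:400]=cv2.resize(t[200:300,310:410],(400,400));a[:,400:]=cv2.resize(s[180:280,280:360],(400,500),interpolation=cv2.INTER_CUBIC)
for n,p in(("well",[586.9,-133.6,28]),("foot",[*o["ee_pos"][:2],o["ee_pos"][2]-39.4]),("top",[*o["ee_pos"][:2],o["ee_pos"][2]+40.6])):
  print(n,proj("top",p),proj("scene",p))
cv2.imwrite("pics/c3.png",a)
E
```

```text
t: 6.9
ee_pos: [544.6, 165.9, 178.1]
orientation: [-2.021, -2.403, 0.003]
ft_force: [0.1, 0.2, -1.6]
width: 29.2
t: 7.4
ee_pos: [570.7, -32.4, 178.2]
orientation: [-2.022, -2.402, 0.002]
ft_force: [0.6, 0.3, -0.9]
width: 28.9
t: 7.9
ee_pos: [584.8, -135.7, 117.6]
orientation: [-2.024, -2.4, 0.002]
ft_force: [-0.3, 0.8, -1.1]
width: 29.1
t: 8.3
ee_pos: [585.2, -132.9, 87.9]
orientation: [-2.019, -2.404, 0.002]
ft_force: [0.0, 0.3, -1.1]
width: 29.0
[ 585.23368531 -132.89407018   87.86334337] [ 0.03345242  0.28692359 -1.08766827] 28.99728670814552 (array([-1. ,  1.5,  7.9]), None, np.float64(0.17329895794640893))
well [363.91304129 249.86450574] [317.15725116 251.32846664]
foot [364.61009093 249.14029083] [317.72279971 243.47238365]
top [369.15959812 242.24287106] [316.64815621 211.33603806]
```

View pics/c3.png

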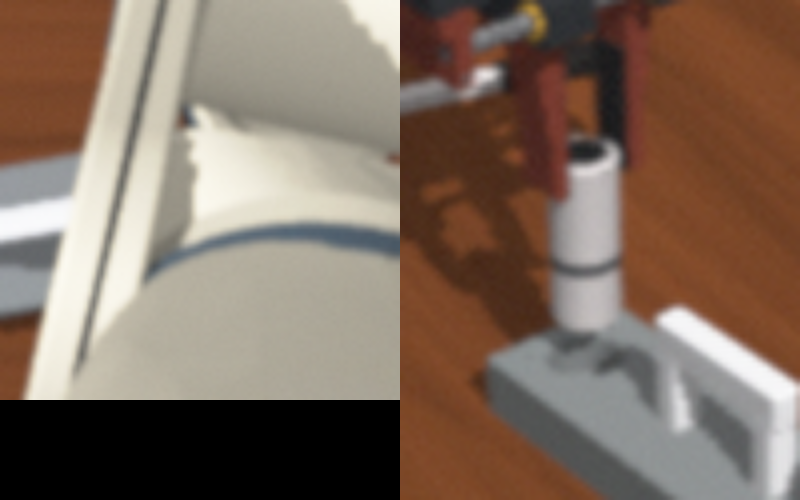

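The socket hangs upright in the jaws over the empty well, with its foot centre near scene pixel (317.4,243). The top camera read about 1.5 mm high in x at the grasp. Before inserting, I'll compare against an enlarged crop of the empty well.

Run:
```python
from h import *
s=cv2.imread("pics/scene0.png");n=cv2.imread("pics/s3.png")
a=np.zeros((480,800,3),np.uint8)
for k,im in enumerate((s,n)):
  c=crop(im,297,225,40,48,10)
  for x in range(0,400,50): c[:,x]=c[:,x]//2
  for y in range(0,480,50): c[y]=c[y]//2
  a[:,400*k:400*k+400]=c
cv2.imwrite("pics/c4.png",a)
```

```text
(no output)
```

View pics/c4.png

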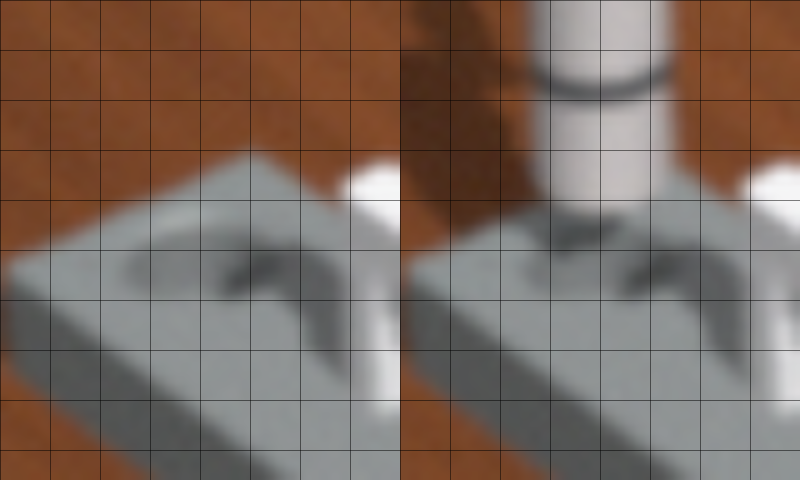

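In scene pixels the well centre is at (316.6,249.6) and the foot centre at (316.7,241.7). Allowing for the camera bias, the target is about (585.8,-133.4), roughly 0.7 mm from where the socket is now. I'll lower in small steps and watch the force.

```bash
python3 -m jog '{"delta_rot":[[0,0,0],[0,0,0],[0,0,0],[0,0,0],[0,0,0]],"translation":[[-0.6,0.5,4],[-0.6,0.5,10],[-0.6,0.5,15],[-0.6,0.5,18],[-0.6,0.5,18]],"hand":[-1,-1,-1,-1,-1]}'
python3 -m jog '{"delta_rot":[[0,0,0],[0,0,0],[0,0,0],[0,0,0],[0,0,0]],"translation":[[0,0,2],[0,0,4],[0,0,6],[0,0,6],[0,0,6]],"hand":[-1,-1,-1,-1,-1]}'
python3 -c "from h import *;print(get_obs()['moment'],tool([585.8,-133.4,48])[0])"
```

```text
t: 8.9
ee_pos: [586.4, -134.5, 70.7]
orientation: [-2.022, -2.403, 0.001]
ft_force: [-0.9, 0.4, -1.1]
width: 29.2
t: 9.4
ee_pos: [586.9, -134.6, 65.4]
orientation: [-2.022, -2.404, 0.0]
ft_force: [-0.0, 0.4, -1.3]
width: 28.7
[-0.02135417 -0.04756938 -0.03103592] [ 1.3 -0.9 17.4]
```

```bash
python3 -m jog '{"delta_rot":[[0,0,0],[0,0,0],[0,0,0],[0,0,0],[0,0,0]],"translation":[[0.6,-0.5,0],[0.6,-0.5,1],[0.6,-0.5,2],[0.6,-0.5,3],[0.6,-0.5,3]],"hand":[-1,-1,-1,-1,-1]}'
python3 -m jog '{"delta_rot":[[0,0,0],[0,0,0],[0,0,0],[0,0,0]],"translation":[[0,0,1],[0,0,2],[0,0,3],[0,0,3]],"hand":[-1,-1,-1,-1]}'
python3 -c "from h import *;print(get_obs()['moment'],tool([585.8,-133.4,48])[0])"
```

```text
t: 9.9
ee_pos: [586.2, -134.0, 62.2]
orientation: [-2.022, -2.404, 0.0]
ft_force: [0.2, 0.8, -1.0]
width: 28.6
t: 10.3
ee_pos: [586.2, -134.1, 59.2]
orientation: [-2.022, -2.404, 0.0]
ft_force: [0.1, -0.6, -1.0]
width: 28.9
[-0.07384465 -0.10890852  0.00550989] [ 0.7 -0.3 11.2]
```

The foot is now inside the bore with no contact force. I'll continue to the floor.

```bash
python3 -m jog '{"delta_rot":[[0,0,0],[0,0,0],[0,0,0],[0,0,0],[0,0,0]],"translation":[[0,0,3],[0,0,6],[0,0,9],[0,0,10],[0,0,10]],"hand":[-1,-1,-1,-1,-1]}'
python3 -m jog '{"delta_rot":[[0,0,0],[0,0,0],[0,0,0],[0,0,0]],"translation":[[0,0,0.8],[0,0,1.6],[0,0,1.6],[0,0,1.6]],"hand":[-1,-1,-1,-1]}'
```

```text
t: 10.8
ee_pos: [586.1, -134.0, 49.0]
orientation: [-2.022, -2.404, 0.0]
ft_force: [-0.0, -0.7, -1.3]
width: 29.2
t: 11.2
ee_pos: [586.3, -134.1, 47.8]
orientation: [2.022, 2.404, 0.0]
ft_force: [1.0, 0.1, -1.0]
width: 29.2
```

```bash
python3 -m jog '{"delta_rot":[[0,0,0],[0,0,0],[0,0,0]],"translation":[[0,0,0.6],[0,0,0.6],[0,0,0.6]],"hand":[-1,-1,-1]}'
python3 -m jog '{"delta_rot":[[0,0,0],[0,0,0],[0,0,0]],"translation":[[0,0,0.5],[0,0,0.5],[0,0,0.5]],"hand":[-1,-1,-1]}'
```

```text
t: 11.5
ee_pos: [586.4, -134.1, 47.3]
orientation: [2.022, 2.404, 0.0]
ft_force: [-0.2, -0.8, 0.1]
width: 28.7
t: 11.8
ee_pos: [586.7, -134.2, 47.2]
orientation: [2.022, 2.403, 0.001]
ft_force: [-0.4, 0.1, 6.2]
width: 29.2
```

It's on the floor: TCP 47.2 (expected 47.4) and +6 N. I'll release, retreat up and look.

```bash
python3 -m jog '{"delta_rot":[[0,0,0],[0,0,0],[0,0,0],[0,0,0],[0,0,0]],"translation":[[0,0,-0.4],[0,0,-0.4],[0,0,-0.4],[0,0,-0.4],[0,0,-0.4]],"hand":[0.3,0.6,0.9,1,1]}'
python3 -m jog '{"delta_rot":[[0,0,0],[0,0,0],[0,0,0],[0,0,0],[0,0,0]],"translation":[[0,0,0],[0,0,0],[0,0,0],[0,0,-10],[0,0,-20]],"hand":[1,1,1,1,1]}'
python3 -m jog '{"delta_rot":[[0,0,0],[0,0,0],[0,0,0],[0,0,0],[0,0,0]],"translation":[[0,0,-20],[0,0,-50],[0,0,-80],[0,0,-80],[0,0,-80]],"hand":[1,1,1,1,1]}'
python3 - <<'E'
from h import *
print(tool([570.3,-40.5,150],np.radians(9.85)))
s=optics.get_image("scene")[:,:,::-1]
cv2.imwrite("pics/c5.png",crop(s,280,200,130,120,5))
for p in ([586.4,-134,88],[554,52.6,88]):print(proj("scene",p))
E
```

```text
t: 12.3
ee_pos: [586.2, -134.1, 46.9]
orientation: [-2.022, -2.404, 0.0]
ft_force: [0.1, 0.1, -0.4]
width: 65.2
t: 12.8
ee_pos: [586.2, -134.0, 67.7]
orientation: [-2.022, -2.404, 0.0]
ft_force: [0.9, -0.2, 0.1]
width: 88.0
t: 13.3
ee_pos: [586.9, -134.2, 148.5]
orientation: [2.021, 2.402, 0.002]
ft_force: [-0.2, 0.6, -0.0]
width: 87.8
(array([95.2, -0.3, -1.6]), np.float64(0.00011254443855901464), np.float64(0.1720274757600005))
[316.47160878 227.83869896]
[378.20993547 268.85760927]
```

View pics/c5.png

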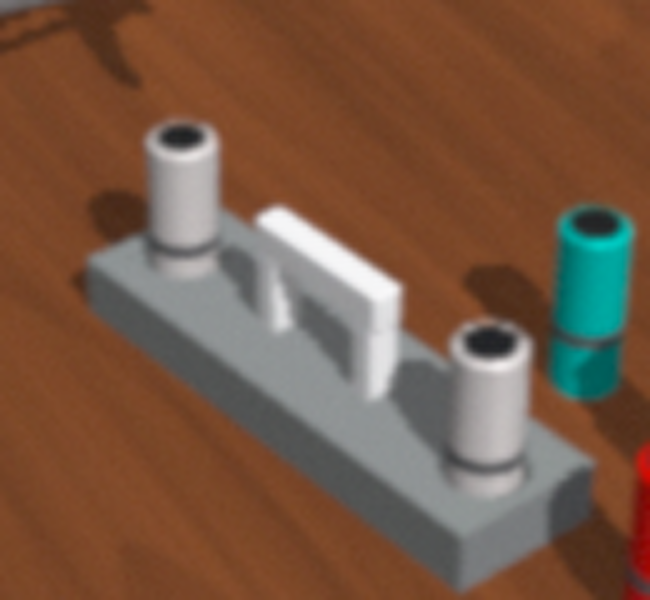

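Both deep sockets stand upright at equal depth, with tops at scene pixels (316.3,227.1) and (377.9,268.1), and the carrier hasn't moved. Now the handle.

```bash
python3 -m jog '{"delta_rot":[[0,0,0],[0,0,0],[0,0,0],[0,0,0],[0,0,0]],"translation":[[30,0,0],[60,0,0],[90,-0.3,0],[95.2,-0.3,0],[95.2,-0.3,0]],"hand":[1,1,1,1,1]}'
python3 -m jog '{"delta_rot":[[0,0,0],[0,0,0],[0,0,0],[0,0,0],[0,0,0]],"translation":[[0,0,15],[0,0,40],[0,0,60],[0,0,70],[0,0,70]],"hand":[1,1,1,1,1]}'
python3 -c "from h import *;print(tool([570.1,-40.4,52],np.radians(9.85)))"
```

```text
t: 13.85
ee_pos: [569.0, -39.6, 146.2]
orientation: [-2.019, -2.405, 0.002]
ft_force: [-0.4, -0.6, 0.7]
width: 88.0
t: 14.35
ee_pos: [568.6, -41.1, 75.4]
orientation: [-2.022, -2.401, 0.003]
ft_force: [-0.7, 0.0, 0.4]
width: 88.1
(array([ 0.4,  1.6, 23.4]), np.float64(-0.0007721799098114879), np.float64(0.17114275141163005))
```

```bash
python3 -m jog '{"delta_rot":[[0,0,0],[0,0,0],[0,0,0],[0,0,0],[0,0,0]],"translation":[[0.4,1,8],[0.4,1,16],[0.4,1,22],[0.4,1,22],[0.4,1,22]],"hand":[1,1,1,1,1]}'
python3 -m jog '{"delta_rot":[[0,0,0],[0,0,0],[0,0,0],[0,0,0],[0,0,0]],"translation":[[0,0,0],[0,0,0],[0,0,0],[0,0,0],[0,0,0]],"hand":[0.5,0,-0.3,-0.4,-0.5]}'
python3 -m jog '{"delta_rot":[[0,0,0],[0,0,0],[0,0,0],[0,0,0],[0,0,0]],"translation":[[0,0,0],[0,0,0],[0,0,0],[0,0,0],[0,0,0]],"hand":[-0.55,-0.6,-0.65,-0.7,-1]}'
python3 -m jog '{"delta_rot":[[0,0,0],[0,0,0],[0,0,0],[0,0,0],[0,0,0]],"translation":[[0,0,0],[0,0,0],[0,0,0],[0,0,0],[0,0,0]],"hand":[-1,-1,-1,-1,-1]}'
python3 -m jog '{"delta_rot":[[0,0,0],[0,0,0],[0,0,0],[0,0,0],[0,0,0]],"translation":[[0,0,0],[0,0,0],[0,0,0],[0,0,0],[0,0,0]],"hand":[-1,-1,-1,-1,-1]}'
```

```text
t: 14.85
ee_pos: [570.7, -39.7, 55.1]
orientation: [2.022, 2.404, 0.0]
ft_force: [0.2, -0.3, 0.0]
width: 88.0
t: 15.35
ee_pos: [570.7, -39.8, 55.2]
orientation: [2.022, 2.404, 0.0]
ft_force: [-0.4, 0.1, 0.2]
width: 51.3
t: 15.85
ee_pos: [570.6, -39.8, 55.1]
orientation: [-2.022, -2.404, 0.0]
ft_force: [0.8, -0.4, 1.0]
width: 10.9
t: 16.35
ee_pos: [570.6, -39.8, 55.1]
orientation: [2.022, 2.404, 0.0]
ft_force: [-0.4, -0.4, -2.0]
width: 0.8
t: 16.85
ee_pos: [570.6, -39.8, 55.1]
orientation: [2.022, 2.404, 0.0]
ft_force: [0.2, -0.2, -0.2]
width: 0.3
```

The fingers closed to 0.3 mm, so they aren't holding the bar. I'll look before moving.

Run:
```python
from h import *
s=optics.get_image("scene")[:,:,::-1]
cv2.imwrite("pics/c6.png",crop(s,280,180,140,120,5))
o=get_obs()
for z in(0,19):print(proj("scene",o["ee_pos"]+[0,0,z]))
for p in ([570.6,-39.8,80],[570.6,-39.8,62]):print(proj("scene",p))
```

```text
[345.47346068 260.80687303]
[345.50417825 253.12231165]
[345.49576237 250.67647576]
[345.46663437 258.00872508]
```

View pics/c6.png

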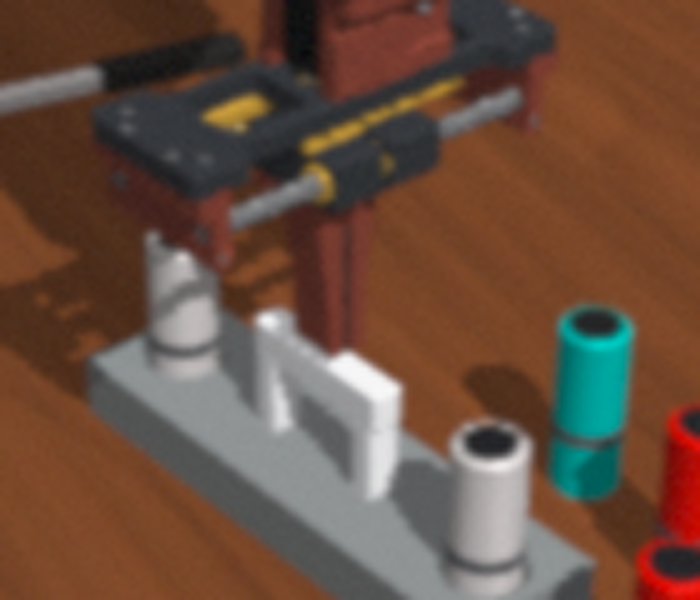

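The fingers are shut near the bar's middle, and it isn't clear from this view where the tips are relative to it. I'll zoom in.

Run:
```python
from h import *
s=optics.get_image("scene")[:,:,::-1];t=optics.get_image("top")[:,:,::-1]
cv2.imwrite("pics/s7.png",s)
a=np.zeros((600,800,3),np.uint8)
a[:,:480]=crop(s,323,225,40,50,12);a[:320,480:]=cv2.resize(t[200:300,270:370],(320,320))
cv2.imwrite("pics/c7.png",a)
```

```text
(no output)
```

View pics/c7.png

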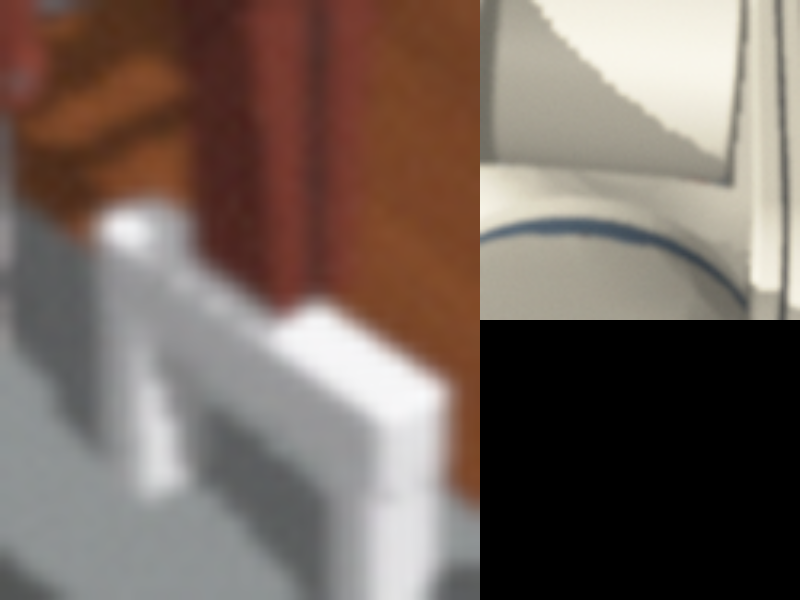

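In the zoom, the shut fingers' lower edge (px 348.5,249.5) lies above the bar top, and the bar is only shaded below it. So the real fingertips are well above the reported TCP. The earlier socket picture fits this too, since the tips were only about 20 mm below its top. I'll work out the z offset.

Run:
```python
from h import *
o=get_obs()["ee_pos"];print(o)
for z in(50,60,70,75,80,85,90,95):
  print(z,proj("scene",[o[0]-1.7,o[1]+9.85,z])+[-1,-1.8], "tip s3(near finger +x, y face) z",proj("scene",[585.8+.985*21-1.7,-133.5+3.6+9.85,z])+[-1,-1.8])
```

```text
[570.61236698 -39.77073751  55.06271411]
50 [347.64700508 263.2543134 ] tip s3(near finger +x, y face) z [311.39366986 246.55419285]
60 [347.6808094  259.23918459] tip s3(near finger +x, y face) z [311.23387583 242.64534865]
70 [347.71499205 255.17911899] tip s3(near finger +x, y face) z [311.07238059 238.69488995]
75 [347.73222724 253.13199848] tip s3(near finger +x, y face) z [310.9909865  236.70384694]
80 [347.74955942 251.07335795] tip s3(near finger +x, y face) z [310.90915683 234.70214865]
85 [347.76698941 249.00309989] tip s3(near finger +x, y face) z [310.82688806 232.68970931]
90 [347.78451804 246.92112566] tip s3(near finger +x, y face) z [310.74417666 230.66644224]
95 [347.80214616 244.82733555] tip s3(near finger +x, y face) z [310.66101903 228.63225982]
```

Both pictures give the true tips at about 29 mm above the reported TCP, so the bar needs a reported z of about 25. I'll open above the bar, then descend in steps and check the force.

```bash
python3 -m jog '{"delta_rot":[[0,0,0],[0,0,0],[0,0,0],[0,0,0],[0,0,0]],"translation":[[0,0,-10],[0,0,-10],[0,0,-10],[0,0,-10],[0,0,-10]],"hand":[-1,0,1,1,1]}'
python3 -m jog '{"delta_rot":[[0,0,0],[0,0,0],[0,0,0],[0,0,0],[0,0,0]],"translation":[[0,0,0],[0,0,0],[0,0,0],[0,0,0],[0,0,0]],"hand":[1,1,1,1,1]}'
python3 -m jog '{"delta_rot":[[0,0,0],[0,0,0],[0,0,0],[0,0,0],[0,0,0]],"translation":[[0,0,8],[0,0,16],[0,0,24],[0,0,27],[0,0,27]],"hand":[1,1,1,1,1]}'
python3 -m jog '{"delta_rot":[[0,0,0],[0,0,0],[0,0,0],[0,0,0],[0,0,0]],"translation":[[0,0,4],[0,0,8],[0,0,11],[0,0,12],[0,0,12]],"hand":[1,1,1,1,1]}'
python3 - <<'E'
from h import *
s=optics.get_image("scene")[:,:,::-1]
cv2.imwrite("pics/c8.png",crop(s,280,190,120,110,5))
print(tool([570.1,-40.4,26],np.radians(9.85)))
E
```

```text
t: 17.5
ee_pos: [570.5, -39.7, 65.0]
orientation: [-2.022, -2.404, 0.0]
ft_force: [-0.0, -0.1, 0.7]
width: 29.1
t: 18.0
ee_pos: [570.6, -39.8, 65.1]
orientation: [-2.022, -2.404, 0.0]
ft_force: [0.2, -0.7, 0.8]
width: 69.1
t: 18.5
ee_pos: [570.0, -39.7, 37.1]
orientation: [-2.022, -2.403, 0.001]
ft_force: [-0.5, -0.5, -0.6]
width: 88.0
t: 19.0
ee_pos: [570.5, -39.8, 25.9]
orientation: [-2.022, -2.404, 0.0]
ft_force: [-0.1, -0.6, 1.3]
width: 87.7
(array([-0.5, -0.6,  0. ]), np.float64(0.00011413487449574156), np.float64(0.1720290661959371))
```

View pics/c8.png

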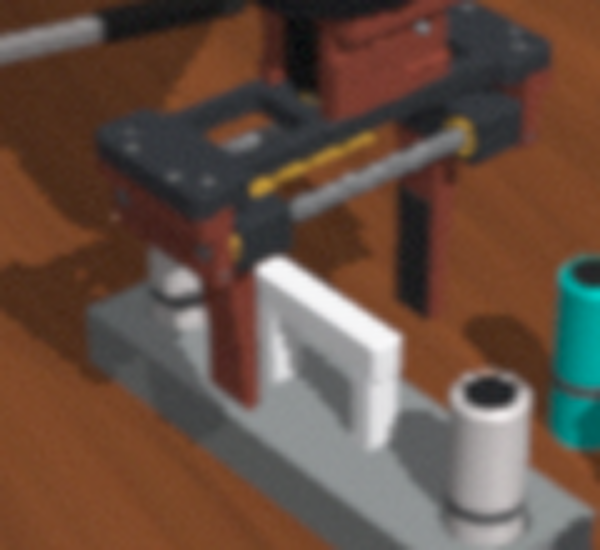

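The fingers now straddle the middle of the bar, tips near (235,405) and (430,315) in the crop and above the block. Closing.

```bash
python3 -m jog '{"delta_rot":[[0,0,0],[0,0,0],[0,0,0],[0,0,0],[0,0,0]],"translation":[[0,0,0],[0,0,0],[0,0,0],[0,0,0],[0,0,0]],"hand":[0.5,0,-0.3,-0.4,-0.5]}'
python3 -m jog '{"delta_rot":[[0,0,0],[0,0,0],[0,0,0],[0,0,0],[0,0,0]],"translation":[[0,0,0],[0,0,0],[0,0,0],[0,0,0],[0,0,0]],"hand":[-0.55,-0.6,-0.65,-0.7,-1]}'
python3 -m jog '{"delta_rot":[[0,0,0],[0,0,0],[0,0,0],[0,0,0],[0,0,0]],"translation":[[0,0,0],[0,0,0],[0,0,0],[0,0,0],[0,0,0]],"hand":[-1,-1,-1,-1,-1]}'
python3 -m jog '{"delta_rot":[[0,0,0],[0,0,0],[0,0,0],[0,0,0],[0,0,0]],"translation":[[0,0,0],[0,0,0],[0,0,0],[0,0,0],[0,0,0]],"hand":[-1,-1,-1,-1,-1]}'
```

```text
t: 19.55
ee_pos: [570.6, -39.7, 26.1]
orientation: [2.022, 2.404, 0.0]
ft_force: [-0.8, -0.3, 0.3]
width: 51.2
t: 20.05
ee_pos: [570.7, -39.8, 26.0]
orientation: [2.022, 2.404, 0.0]
ft_force: [-0.7, -0.6, -1.9]
width: 13.8
t: 20.55
ee_pos: [570.7, -39.7, 26.1]
orientation: [2.022, 2.404, 0.0]
ft_force: [0.8, 0.4, -2.3]
width: 13.5
t: 21.05
ee_pos: [570.7, -39.8, 26.1]
orientation: [2.022, 2.404, 0.0]
ft_force: [2.1, -0.8, -2.9]
width: 13.5
```

The bar is gripped at width 13.5. I'll do a small test lift first and read the moment, then the full lift.

```bash
python3 -m jog '{"delta_rot":[[0,0,0],[0,0,0],[0,0,0],[0,0,0],[0,0,0]],"translation":[[0,0,-1],[0,0,-3],[0,0,-6],[0,0,-8],[0,0,-8]],"hand":[-1,-1,-1,-1,-1]}'
python3 -c "from h import *;o=get_obs();print(o['ft_force'],o['moment'])"
```

```text
t: 21.55
ee_pos: [570.7, -39.8, 34.4]
orientation: [2.022, 2.404, 0.0]
ft_force: [0.9, 0.4, -7.0]
width: 13.9
[ 0.94271493  0.39119351 -7.0360463 ] [ 0.01410383 -0.12266698  0.01435781]
```

It carries 7.0 N, the full expected weight, with a small moment.

```bash
python3 -m jog '{"delta_rot":[[0,0,0],[0,0,0],[0,0,0],[0,0,0],[0,0,0]],"translation":[[0,0,-4],[0,0,-10],[0,0,-18],[0,0,-26],[0,0,-34]],"hand":[-1,-1,-1,-1,-1]}'
python3 -m jog '{"delta_rot":[[0,0,0],[0,0,0],[0,0,0],[0,0,0],[0,0,0]],"translation":[[0,0,-8],[0,0,-16],[0,0,-24],[0,0,-32],[0,0,-40]],"hand":[-1,-1,-1,-1,-1]}'
python3 -m jog '{"delta_rot":[[0,0,0],[0,0,0],[0,0,0],[0,0,0],[0,0,0]],"translation":[[0,0,-8],[0,0,-13],[0,0,-16],[0,0,-18],[0,0,-18]],"hand":[-1,-1,-1,-1,-1]}'
python3 -m jog '{"delta_rot":[[0,0,0],[0,0,0],[0,0,0],[0,0,0],[0,0,0]],"translation":[[0,0,0],[0,0,0],[0,0,0],[0,0,0],[0,0,0]],"hand":[-1,-1,-1,-1,-1]}'
python3 - <<'E'
from h import *
o=get_obs();print(o['t'],o['ft_force'],o['moment'],abs(o['qvel']).max(),o["width"])
s=optics.get_image("scene")[:,:,::-1];cv2.imwrite("pics/c9.png",crop(s,250,110,270,200,2.9))
E
```

```text
t: 22.05
ee_pos: [570.8, -39.8, 69.1]
orientation: [2.022, 2.404, 0.0]
ft_force: [1.2, 0.6, -6.3]
width: 13.8
t: 22.55
ee_pos: [570.5, -39.8, 108.7]
orientation: [-2.022, -2.404, 0.0]
ft_force: [-0.2, 0.1, -6.2]
width: 14.0
t: 23.05
ee_pos: [570.6, -39.8, 126.2]
orientation: [2.022, 2.404, 0.0]
ft_force: [0.3, 0.0, -5.9]
width: 13.7
t: 23.55
ee_pos: [570.6, -39.8, 126.0]
orientation: [-2.022, -2.404, 0.0]
ft_force: [0.5, 0.3, -6.8]
width: 13.5
23.55 [ 0.47290156  0.25115907 -6.82950626] [ 0.0193254  -0.09053655  0.03618125] 0.0011833818964650045 13.51765064963492
```

View pics/c9.png

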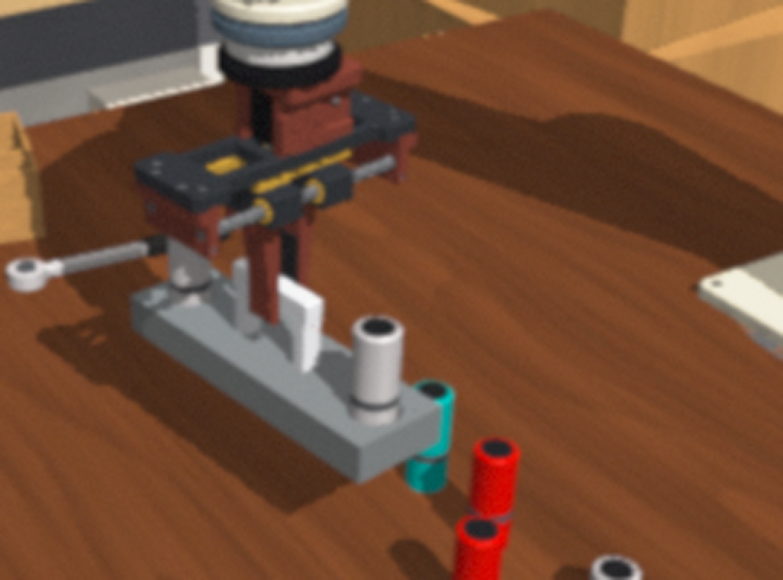

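The carrier hangs clear with both sockets upright. I'll check the level numerically against its visible points, then hand in.

Run:
```python
from h import *
x=np.array([-.1711,.9853,0]);y=np.array([-.9853,-.1711,0]);c=np.array([570.4,-40.2,100.])
P=lambda a,b,z:(proj("scene",c+a*x+b*y+[0,0,z])+[-1,-1.8]-[250,110])*2.9
print("seat top",P(95,0,88),"top corners",P(120,-35,28),P(120,35,28),P(-120,-35,28))
print(get_obs()["qvel"].round(4))
print(ctrl.close_job())
```

```text
seat top [376.01721478 323.81059665] top corners [358.32285567 444.27518388] [439.87780159 402.13659589] [127.76527882 291.71978328]
[ 0.0004 -0.0008  0.0004  0.001  -0.0002 -0.0006]
the job is handed in; nothing more can be done
None
```

The job is handed in at about 23.6 s: the loose deep socket is in the carrier's empty well and released. The carrier is held by the middle of its handle, about 10 cm above the counter.

**What went wrong on the way:** my first close on the handle shut on air just above the bar. The fingertips sit about 29 mm higher than the reported TCP, so I reopened and regripped lower. The socket had therefore been gripped near its top only, but it did not slip, and it reached the well floor at the expected height with 6 N.

**Last checks:**
- **Load:** 6.8 N on the wrist, matching the carrier plus two sockets. The moment was about 0.1 N m and the grip width 13.5 mm on the 14 mm bar.
- **Stillness:** joint speeds were about 0.001 rad/s or less.
- **Level and height:** block corners and the one visible socket top were predicted for a level carrier 100 mm up. My eye readings of the last picture agreed to about 1–2 mm, so any tilt is within reading error. The newly loaded socket's top was hidden behind the gripper in that picture.
- **Bystanders:** the short sockets, impact socket and ratchet were never touched on purpose. I did not measure their positions again at the end.

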